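# Set up a faceplate on a turning blank

## Task

Lift the drilling template straight up off the fixture's two dowels, keeping it level, and lay it on the black rubber pad, centred and lengthwise along it. Then stand the tall, slim wooden blank on the fixture midway between the two dowels, and after that set the steel faceplate flange down on top of it, centred. Last, stand the tin of screws on the table just left of the fixture as the robot sees it, in line with the two dowels and leaving a gap of about 30 mm to the fixture; leave the low, wide blank and the sanding block where they are.

Things in the scene. Friction and masses are not known exactly. Their poses are not given: they have to be found in the camera images.
- fixture: Aluminium base block fixed to the table, 100 (x) x 180 (y) x 18 mm high, with two upright 10 mm steel dowels at y = +-65 mm, standing 24 mm above its top. Origin: centre of its underside, on the table. z up; y along the line of dowels, pointing to the robot's left (block turned at most about 0.2 rad from world axes). Its left end is at y = +90 mm.
- template: Loose plywood drilling template, 66 (x) x 156 (y) x 10 mm, 0.22 kg, with 4 brass bushes. At the start it lies on the fixture, axes alike, its two 11.5 mm holes (y = +-65 mm) over the dowels. Dark bar handle mid-top, 18 (x) x 70 (y) mm, from 10 to 42 mm above the underside: grip it across x. Origin: centre of underside; z up.
- pad: Thin black rubber mat-like pad fixed to the table, 90 (x) x 180 (y) x 6 mm. Origin: centre of its underside, on the table; y along its length.
- tall_blank: The tall, slim round wooden blank: upright plain cylinder, 58 mm diameter, 56 mm high, 0.08 to 0.16 kg, loose on the table. Origin: centre of its underside; z up the cylinder.
- wide_blank: The low, wide round wooden blank, not needed: 76 mm diameter, 24 mm high, loose on the table. Origin: centre of its underside; z up.
- faceplate: Steel lathe faceplate, loose, lying flange down: round flange 70 mm diameter and 8 mm thick, with a round hub of 36 mm diameter on top of it from 8 to 40 mm above the underside (grip the hub); 0.28 to 0.42 kg. Origin: centre of the flange's underside; z up the hub.
- screw_tin: Round open metal tin holding brass screws, loose, standing on the table: 54 mm outer diameter, 45 mm high, 3 mm wall, 0.1 to 0.2 kg. Origin: centre of its underside; z up.
- sanding_block: Cork sanding block, not needed, loose: 45 (x) x 70 (y) x 27 mm high. Origin: centre of its underside.
Not all that is in view belongs to the job. What is shaped like the screw_tin but green is not meant. Leave any purple look-alike of the template alone.

How it is judged:
On the way, in this order (a step that is already met when the one before it is completed fails the run):
1. the template has been raised level and straight up, clear of the dowels (z of template in the frame of fixture between 0.044 and 0.3 m and horizontal distance between template and fixture below 0.02 m and angle between template's own z axis and vertical below 0.15 rad), for 0.1 s.
2. the template lies on the black rubber pad, let go (horizontal distance between template and pad below 0.015 m and z of template in the frame of pad between 0.003 and 0.01 m and angle between the y axis of template and the y axis of pad, either way round below 0.25 rad and angle between template's own z axis and vertical below 0.06 rad and contact force between the fingers and template below 0.5 N), for 0.2 s.
3. the tall blank stands between the dowels, let go (horizontal distance between tall_blank and fixture below 0.01 m and z of tall_blank in the frame of fixture between 0.015 and 0.022 m and angle between tall_blank's own z axis and vertical below 0.06 rad and contact force between the fingers and tall_blank below 0.5 N), for 0.2 s.
4. the faceplate sits on the tall blank, let go (horizontal distance between faceplate and tall_blank below 0.008 m and z of faceplate in the frame of tall_blank between 0.052 and 0.06 m and angle between each of faceplate, tall_blank's own z axis and vertical below 0.06 rad and horizontal distance between tall_blank and fixture below 0.01 m and z of tall_blank in the frame of fixture between 0.015 and 0.022 m and contact force between the fingers and faceplate below 0.5 N), for 0.2 s.
5. the tin stands left of the fixture, let go (y of screw_tin in the frame of fixture between 0.132 and 0.162 m and x of screw_tin in the frame of fixture between -0.015 and 0.015 m and height (world z) of screw_tin between -0.004 and 0.004 m and angle between screw_tin's own z axis and vertical below 0.06 rad and contact force between the fingers and screw_tin below 0.5 N), for 0.2 s.
At the end, for the whole second after the job is handed in: Template flat on the pad, centred to 15 mm, lengthwise to 0.25 rad; tall blank on the fixture within 10 mm of mid-dowels; faceplate flat on it, centred to 8 mm; tin upright on the table left (+y) of the fixture, gap 15 to 45 mm, within 15 mm of the dowel line; all at rest (horizontal distance between template and pad below 0.015 m and z of template in the frame of pad between 0.003 and 0.01 m and angle between the y axis of template and the y axis of pad, either way round below 0.25 rad and angle between each of template, tall_blank, faceplate, screw_tin's own z axis and vertical below 0.06 rad and horizontal distance between tall_blank and fixture below 0.01 m and z of tall_blank in the frame of fixture between 0.015 and 0.022 m and horizontal distance between faceplate and tall_blank below 0.008 m and z of faceplate in the frame of tall_blank between 0.052 and 0.06 m and y of screw_tin in the frame of fixture between 0.132 and 0.162 m and x of screw_tin in the frame of fixture between -0.015 and 0.015 m and height (world z) of screw_tin between -0.004 and 0.004 m and linear speed of each of template, tall_blank, faceplate, screw_tin below 0.02 m/s); the robot touches nothing.
It fails at once if the template is tipped by more than 0.26 rad (angle between template's own z axis and vertical above 0.26 rad).
It fails at once if the wide blank is shifted by more than 15 mm (distance of wide_blank from where it was at the start of the episode above 0.015 m).
It fails at once if the sanding block is shifted by more than 15 mm (distance of sanding_block from where it was at the start of the episode above 0.015 m).
It also fails if it takes over 128 s, if anything falls off the work surface, if the arm or the gripper's body presses on something with over 40 N, if the wrist force passes 120 N, or if a joint passes its speed limit or range.

## Robot

A 7-joint arm with a two-finger parallel gripper is mounted at the origin on the work surface. World frame = base frame: x ahead of the robot, y to its left, z up, the work surface at z = 0. Lengths are in m, angles in rad, forces in N, time in s.
With the tool pointing down it reaches from about 0.4 to 0.925 m from the base axis. Payload 4.1 kg.
Tool frame: the origin (TCP) lies at the very end of the fingers, on their centre line; the grasp point (between the pads) lies 19 mm behind it (arm.grip_depth is the z of the grasp point in the tool frame, in m); z points along the fingers, y is the direction in which the jaws open and shut (so a half turn about z gives the same grasp; the last joint's range is limited). The gripper opens to 85 mm and grips with 20 to 120 N. Pads are 22 mm wide; open, the fingers measure 114 mm over their backs; the gripper's body (76 mm by 85 mm) begins 54 mm behind the grasp point. The pads swing forward as they close: fully open they stand 13 mm farther back than shut.
Start: joints at [-0.099, 0.398, 0.045, 1.537, -0.019, 1.207, -0.051], TCP at [0.65, 0, 0.231] pointing down, gripper open.
Joint ranges: [-2.82, 2.82], [-0.49, 2.23], [-1.37, 1.46], [0, 2.46], [-1.36, 4.5], [0.23, 2], [-2.94, 2.94]. Speed limits (rad/s): [2.57, 2.57, 3.14, 3.14, 3.14, 3.14, 3.14].

## Interface

Orientations are given as a 3x3 rotation matrix whose columns are the frame's x, y, z axes.
In Python, from station import arm, cams, monitor gives the robot as it stands. Calls block until the motion is done:
- arm.move_ptp(position, orientation): joint-space move of the TCP to a pose.
- arm.servo_line(position, rotation=None, rate=0.15, max_force=None): straight line of the TCP; rotation=None keeps the orientation; rate is the mean speed in m/s. With max_force (N) it stops when the force on the tool has changed by that much, and returns True; else False.
- arm.movej(angles): joint-space move.
- arm.gripper_to(opening, effort=None): finger opening in m; effort is the grip in N (None keeps the last); returns when the fingers have stopped.
- arm.hold(seconds).
- arm.ik(position, orientation): joint angles nearest the present ones, or None.
- cams.read_camera(name): name is "scene" or "side" or "wrist"; returns a dict with "color" (400x640x3 uint8, red, green, blue), "fx", "fy", "cx", "cy" (pixels), "k1" (the pictures are not rectified: a ray, as slopes to the right and down, at radius r is drawn at 1 + k1 r^2 times it, then the intrinsics apply), "rvec" (rotation vector, rad) and "tvec" (3), from world to camera coordinates, as OpenCV has them. Camera axes: x right, y down, z forward; pixel columns grow to the right and rows downward; lengths in m; the calibration is good to about 2 mm. A picture is of the moment at which its call begins. There is no depth.
A pose or a line that the arm cannot do raises arm.IKError and nothing moves.
- arm.job_done(): hands the job in, once; it reports no verdict.
Readings, each from a call of its own:
- monitor.read_time(): time.
- monitor.read_joint_positions(): joint angles.
- monitor.read_qvel(): joint speeds.
- monitor.read_joint_torque(): joint torques, N m.
- monitor.read_eef_pos(): TCP position.
- monitor.read_orientation(): TCP orientation.
- monitor.read_contact_force(): force on the tool from outside, world axes, zero at the start.
- monitor.read_wrist_torque(): the same for the moment, N m.
- monitor.read_width(): finger opening in m.
Only numpy, scipy, OpenCV 4.12 (cv2) and the standard library are available. Lean on these libraries where they do the work, as an engineer would, in place of code of your own. Each camera call takes 0.05 s, during which the arm holds its last target. There are 200 camera calls.

## Working session

There is one attempt and no reset: what is moved stays moved. The work goes in short steps, each a Python script; the robot and the scene stay as the last script left them, time stands still between calls to the robot, and variables do not carry over. Pictures are saved under pics/ and viewed, about 12 in all and at most 16, crops included, and the job is handed in when it is done.

```bash
ls; mkdir -p pics; cat > h.py <<'E'
import numpy as np, cv2, pickle
from station import arm, cams, monitor
def snap(name, fn):
    c=cams.read_camera(name); pickle.dump(c,open(f'pics/{fn}.pkl','wb'))
    cv2.imwrite(f'pics/{fn}.png',c['color'][:,:,::-1]); return c
def KD(c):
    return np.array([[c['fx'],0,c['cx']],[0,c['fy'],c['cy']],[0,0,1.]]), np.array([c['k1'],0,0,0,0.])
def load(fn): return pickle.load(open(f'pics/{fn}.pkl','rb'))
def toworld(c,uv,z):
    K,D=KD(c); R=cv2.Rodrigues(np.array(c['rvec'],float))[0]; t=np.array(c['tvec'],float).ravel()
    p=cv2.undistortPoints(np.array(uv,float).reshape(-1,1,2),K,D).reshape(-1,2)
    d=np.c_[p,np.ones(len(p))]@R; o=-R.T@t
    return o+d*((z-o[2])/d[:,2])[:,None]
def proj(c,P):
    K,D=KD(c); return cv2.projectPoints(np.array(P,float).reshape(-1,1,3),np.array(c['rvec'],float),np.array(c['tvec'],float),K,D)[0].reshape(-1,2)
def down(a):  # tool z down, jaw (tool y) along angle a from world x
    y=np.array([np.cos(a),np.sin(a),0]); z=np.array([0,0,-1.]); return np.c_[np.cross(y,z),y,z]
def circ(c,o,r,z,col,img):
    t=np.linspace(0,2*np.pi,60); p=proj(c,np.c_[o[0]+r*np.cos(t),o[1]+r*np.sin(t),0*t+z])
    cv2.polylines(img,[np.int32(p*2)],True,col,1)
E
python3 - <<'E'
from h import *
for n in('scene','side','wrist'): c=snap(n,n+'0'); print(n,c['fx'],c['k1'],c['rvec'],c['tvec'])
print(monitor.read_orientation(),monitor.read_width(),arm.grip_depth)
E
```

```text
pics
scene 412.62058626936647 -0.03962329547704985 [ 2.1130551   0.65644866 -0.32070756] [-0.37282454 -0.11633093  1.2500021 ]
side 477.1037461777051 0.012494852958094249 [ 0.42470359 -2.59234816  1.40805442] [0.44388163 0.1287566  1.05426596]
wrist 311.3565994760472 -0.016951423298538486 [-2.85443422e+00 -1.16648183e-03  1.85537264e-03] [-0.64803356 -0.03716941  0.37870035]
[[-1.85409831e-04  9.99998921e-01 -1.45744542e-03]
 [ 9.99999973e-01  1.85201063e-04 -1.43375899e-04]
 [-1.43105824e-04 -1.45747197e-03 -9.99998928e-01]] 0.08543651927881905 -0.0187
```

View pics/scene0.png

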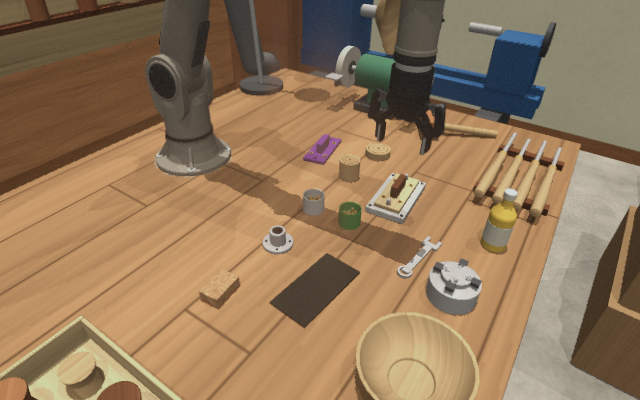

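View pics/side0.png

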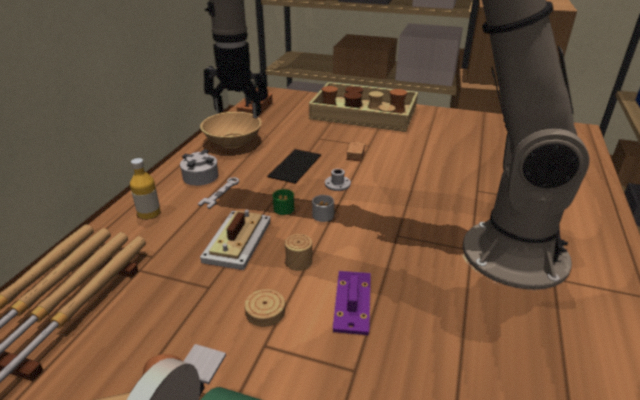

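```bash
python3 - <<'E'
from h import *
c=load('scene0'); im=c['color'][130:310,190:440,::-1]
cv2.imwrite('pics/a.png',cv2.resize(im,None,fx=3.2,fy=3.2,interpolation=cv2.INTER_CUBIC))
n=['fix','tall','wide','tin','green','face','pad','sand','purple']
uv=[(396,201),(348,179),(378,157),(314,212),(349,226),(278,247),(316,288),(219,294),(323,153)]
for a,b in zip(n,toworld(c,uv,0.0)): print(a,b.round(3))
c=load('side0'); im=c['color'][130:340,180:400,::-1]
cv2.imwrite('pics/b.png',cv2.resize(im,None,fx=2.8,fy=2.8,interpolation=cv2.INTER_CUBIC))
E
```

```text
fix [0.604 0.142 0.   ]
tall [0.449 0.159 0.   ]
wide [0.462 0.316 0.   ]
tin [ 0.455 -0.019  0.   ]
green [ 0.555 -0.015  0.   ]
face [ 0.461 -0.17   0.   ]
pad [ 0.599 -0.221  0.   ]
sand [ 0.45  -0.344  0.   ]
purple [0.312 0.239 0.   ]
```

View pics/a.png

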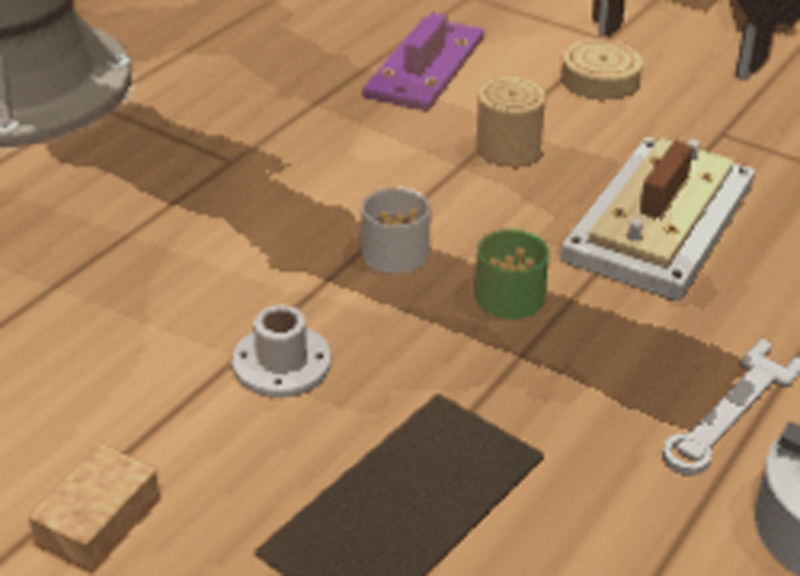

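View pics/b.png

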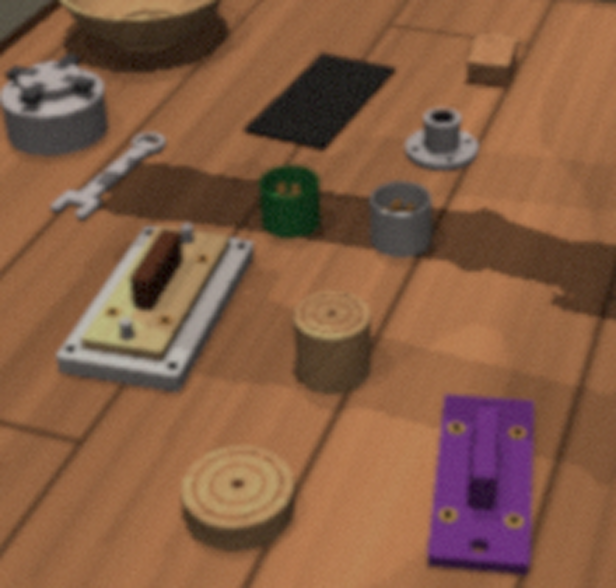

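```bash
python3 - <<'E'
from h import *
A=load('scene0');B=load('side0')
a=lambda p:toworld(A,np.array(p)/3.2+[190,130]-.3,Z)
b=lambda p:toworld(B,np.array(p)/2.8+[180,130]-.3,Z)
def show(n,P,Q):print(n,P[:,:2].round(3).tolist(),Q[:,:2].round(3).tolist())
Z=.018; P,Q=a([(563,247),(678,285),(752,168),(650,138)]),b([(252,240),(150,228),(62,360),(180,375)]); show('fix',P,Q);print(P.mean(0),Q.mean(0))
Z=.042; show('handle',a([(642,185),(663,191),(691,150),(672,143)]),b([(160,232),(181,240),(155,283),(133,277)]))
Z=.006; show('pad',a([(440,395),(543,457),(255,552)]),b([(322,55),(394,70),(322,148),(247,130)]))
for n,Z,p,q in [('tall',.056,(511,97),(332,314)),('wide',.024,(602,59),(238,484)),('tin',.045,(396,208),(400,205)),('green',.045,(512,252),(290,187)),('face',.04,(280,320),(441,118)),('sand',.027,(100,478),(494,48))]: show(n,a([p]),b([q]))
E
```

```text
fix [[0.562, 0.052], [0.655, 0.061], [0.64, 0.241], [0.549, 0.234]] [[0.558, 0.061], [0.65, 0.072], [0.633, 0.252], [0.541, 0.239]]
[0.60131635 0.14710937 0.018     ] [0.59548973 0.15590412 0.018     ]
handle [[0.588, 0.131], [0.605, 0.133], [0.599, 0.201], [0.581, 0.202]] [[0.621, 0.105], [0.6, 0.11], [0.593, 0.17], [0.614, 0.168]]
pad [[0.566, -0.129], [0.653, -0.139], [0.548, -0.306]] [[0.63, -0.301], [0.545, -0.292], [0.562, -0.118], [0.645, -0.127]]
tall [[0.445, 0.167]] [[0.44, 0.179]]
wide [[0.454, 0.325]] [[0.452, 0.333]]
tin [[0.448, -0.01]] [[0.442, 0.008]]
green [[0.549, -0.007]] [[0.542, 0.011]]
face [[0.453, -0.16]] [[0.452, -0.154]]
sand [[0.445, -0.329]] [[0.447, -0.335]]
```

```bash
python3 - <<'E'
from h import *
arm.move_ptp([0.598,0.15,0.27],down(0.08)); c=snap('wrist','w1')
arm.move_ptp([0.47,0.09,0.27],down(0.0)); c=snap('wrist','w2')
arm.move_ptp([0.53,-0.2,0.32],down(-0.08)); c=snap('wrist','w3')
for w in('w1','w2','w3'):
    print(toworld(load(w),[(320,200),(20,20),(620,380)],0).round(3).tolist())
print(monitor.read_time())
E
```

```text
[[0.598, 0.104, 0.0], [0.221, 0.299, 0.0], [1.133, -0.173, 0.0]]
[[0.467, 0.043, 0.0], [0.108, 0.269, 0.0], [0.978, -0.277, 0.0]]
[[0.522, -0.256, 0.0], [0.139, 0.026, 0.0], [1.064, -0.655, -0.0]]
2.7667
```

View pics/w1.png

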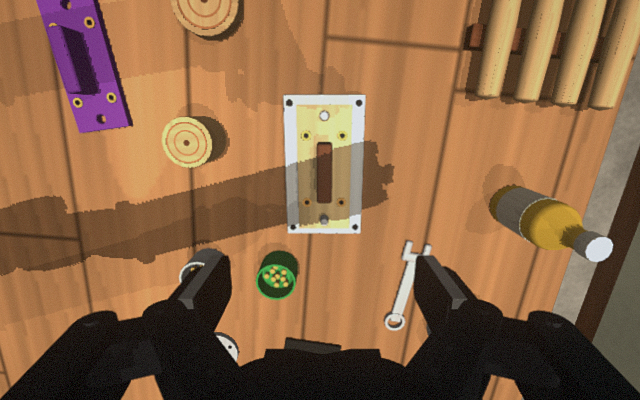

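View pics/w2.png

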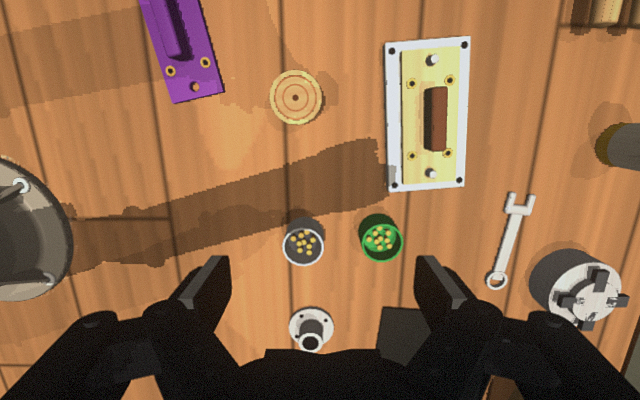

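View pics/w3.png

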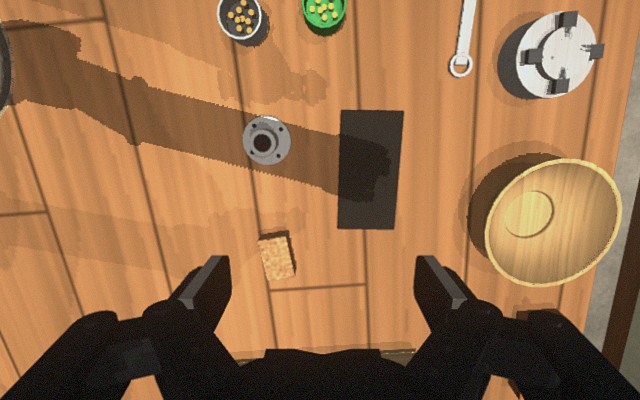

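```bash
python3 - <<'E'
from h import *
w1,w2,w3=map(load,('w1','w2','w3'))
def quad(n,c,p,z):
    P=toworld(c,p,z)[:,:2]; d=(P[0]+P[1]-P[2]-P[3])/2; print(n,P.mean(0).round(4),'len',np.linalg.norm(d).round(4),'wid',np.linalg.norm((P[1]+P[2]-P[0]-P[3])/2).round(4),'rot',np.arctan2(-d[0],d[1]).round(4))
quad('fix',w1,[(284,95),(366,94),(360,234),(289,233)],.018)
quad('fix',w2,[(386,43),(470,37),(463,187),(388,192)],.018)
for w,p in((w1,[(324,116),(324,219)]),(w2,[(432,60),(432,174)])):
    P=toworld(w,p,.042)[:,:2];d=P[0]-P[1];print('dow',P.mean(0),np.linalg.norm(d),np.arctan2(-d[0],d[1]))
quad('handle',w1,[(317,142),(332,142),(332,203),(317,203)],.060)
quad('pad',w3,[(341,110),(404,111),(394,229),(337,228)],.006)
for n,c,p,z in [('tall',w1,(187,142),.056),('tall',w2,(295,98),.056),('tin',w2,(303,246),.045),('tin',w3,(240,15),.045),('green',w2,(381,239),.045),('green',w3,(324,8),.045),('hub',w3,(264,142),.04),('flange',w3,(267,140),.008),('hub w2',w2,(310,342),.04),('wide',w1,(205,0),.024),('sand',w3,(276,257),.027)]: print(n,toworld(c,[p],z)[0,:2].round(4))
E
```

```text
fix [0.6002 0.1517] len 0.1791 wid 0.0975 rot 0.0799
fix [0.5984 0.1511] len 0.1779 wid 0.0975 rot 0.0721
dow [0.59888721 0.15396114] 0.125118372929283 0.08257990972164957
dow [0.59674055 0.15132634] 0.12783706579577772 0.0941360781595332
handle [0.5994 0.1533] len 0.071 wid 0.0172 rot 0.083
pad [ 0.5974 -0.2179] len 0.1772 wid 0.089 rot -0.0932
tall [0.4413 0.176 ]
tall [0.4403 0.1748]
tin [ 0.4449 -0.0052]
tin [ 0.4457 -0.0075]
green [0.5446 0.0042]
green [ 0.5461 -0.008 ]
hub [ 0.4544 -0.1589]
flange [ 0.453  -0.1589]
hub w2 [ 0.4516 -0.1581]
wide [0.4533 0.3286]
sand [ 0.4479 -0.3341]
```

```bash
cat >> h.py <<'E'
def cf(): return monitor.read_contact_force().round(2) if hasattr(monitor.read_contact_force(),'round') else np.round(monitor.read_contact_force(),2)
F=np.array([.599,.152]);FA=.083;P=np.array([.597,-.218]);PA=-.093
E
python3 - <<'E'
from h import *
arm.move_ptp([*F,.16],down(FA)); arm.gripper_to(.045,25)
print('hit',arm.servo_line([*F,.033],rate=.08,max_force=10),cf())
arm.gripper_to(.0,25); print(monitor.read_width(),monitor.read_eef_pos(),cf())
arm.servo_line([*F,.06],rate=.03); print(monitor.read_width(),cf())
arm.servo_line([*F,.14],rate=.06); arm.hold(.3); print(monitor.read_width(),cf(),monitor.read_time())
snap('wrist','w4'); snap('side','s4')
im=np.vstack([cv2.imread('pics/w4.png')[0:400,150:490],])
s=cv2.resize(cv2.imread('pics/s4.png')[130:300,170:340],(400,400)); cv2.imwrite('pics/c.png',np.hstack([im,s]))
E
```

```text
hit False [-0.16 -0.7   0.44]
0.017319522762394506 [0.59943673 0.15212344 0.03344996] [0.09 0.56 1.62]
0.017882358706693656 [ 0.08 -1.21 -2.79]
0.017420226123995047 [-0.02 -0.46 -1.33] 9.625
```

View pics/c.png

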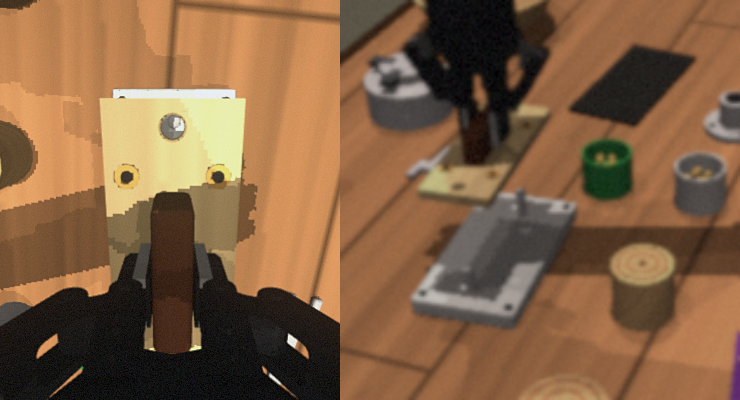

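The template is lifted, level and clear of the dowels. Next: the pad.

```bash
python3 - <<'E'
from h import *
arm.servo_line([*P,.12],rotation=down(PA),rate=.15)
arm.servo_line([*P,.035],rate=.08)
print('hit',arm.servo_line([*P,.018],rate=.02,max_force=4),cf(),monitor.read_eef_pos())
arm.hold(.2); arm.gripper_to(.045); arm.hold(.2); print(cf())
arm.servo_line([*P,.12],rate=.1)
arm.move_ptp([P[0],P[1]-.0,.3],down(PA)); snap('wrist','w5'); print(monitor.read_time())
E
```

```text
hit True [-0.49 -0.6   5.32] [ 0.59683246 -0.21795949  0.02142094]
[-0.53  0.01  0.84]
16.9417
```

View pics/w5.png

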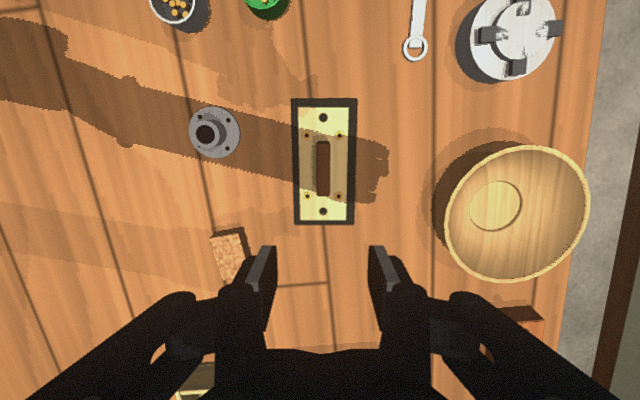

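```bash
python3 - <<'E'
from h import *
print(toworld(load('w5'),[(206,133)],.04),toworld(load('w5'),[(214,132)],.008))
T=[.441,.1755]
arm.gripper_to(.085,30)
arm.move_ptp([*T,.16],down(0)); 
print('hit',arm.servo_line([*T,.018],rate=.1,max_force=8),cf())
arm.gripper_to(0,30); print(monitor.read_width(),cf())
arm.servo_line([*T,.13],rate=.1); print(monitor.read_width(),cf())
arm.servo_line([*F,.13],rotation=down(FA),rate=.15)
arm.servo_line([*F,.05],rate=.08)
print('hit',arm.servo_line([*F,.032],rate=.02,max_force=4),cf(),monitor.read_eef_pos())
arm.hold(.2); arm.gripper_to(.08); arm.hold(.2); print(cf())
arm.servo_line([*F,.16],rate=.1)
arm.move_ptp([F[0],F[1],.27],down(FA)); snap('wrist','w6'); print(monitor.read_time())
cv2.imwrite('pics/d.png',cv2.resize(cv2.imread('pics/w6.png')[50:300,220:440],None,fx=2.4,fy=2.4,interpolation=cv2.INTER_CUBIC))
E
```

```text
[[ 0.45307034 -0.15832856  0.04      ]] [[ 0.45235197 -0.15902274  0.008     ]]
hit False [0.41 0.68 0.14]
0.056413860534567525 [-0.35 -0.86  5.21]
0.05650177572077854 [-0.01  0.21 -2.08]
hit True [-1.27 -0.15  3.97] [0.59884582 0.15194906 0.03658269]
[ 0.1  -0.08  0.14]
28.0083
```

View pics/d.png

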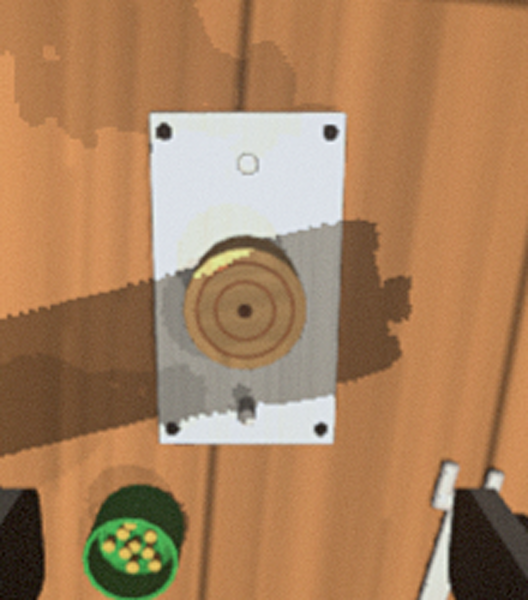

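```bash
python3 - <<'E'
from h import *
w=load('w6'); q=lambda p,z:toworld(w,(np.array(p)+.5)/2.4-.5+[220,50],z)[:,:2]
c=q([(150,113),(346,113),(332,443),(161,443)],.018); d=q([(247,162),(247,406)],.042); b=q([(245,309)],.074)[0]
print(c.mean(0),d.mean(0),b)
H=[.453,-.1586]
arm.gripper_to(.075,35); arm.move_ptp([.453,-.1586,.16],down(0))
print('hit',arm.servo_line([*H,.014],rate=.1,max_force=8),cf())
arm.gripper_to(0,35); print(monitor.read_width(),cf())
arm.servo_line([*H,.17],rate=.1); arm.hold(.2); print(monitor.read_width(),cf(),monitor.read_time())
snap('wrist','w7')
cv2.imwrite('pics/e.png',cv2.resize(cv2.imread('pics/w7.png')[150:400,170:470],None,fx=1.6,fy=1.6))
E
```

```text
[0.59917327 0.15211973] [0.59868141 0.15573779] [0.59793559 0.15247258]
hit False [0.19 0.05 0.8 ]
0.03470676336576937 [-1.82  1.06  5.77]
0.03503714550372693 [-0.14 -0.13 -3.66] 33.5417
```

View pics/e.png

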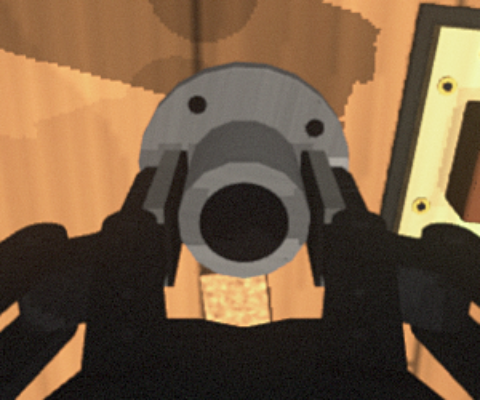

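```bash
python3 - <<'E'
from h import *
w=load('w7'); e=monitor.read_eef_pos()
hub=toworld(w,[(322.8,278.4)],.196)[0]; print('hub-tcp',hub-e)
off=np.clip((hub-e)[:2],-.004,.004); B=np.array([.5982,.1523])-off*[0,1]
arm.servo_line([*B,.19],rate=.15)
arm.servo_line([*B,.105],rate=.08)
print('hit',arm.servo_line([*B,.083],rate=.015,max_force=4),cf(),monitor.read_eef_pos())
arm.hold(.2); arm.gripper_to(.075); arm.hold(.2); print(cf())
arm.servo_line([*B,.2],rate=.08)
arm.move_ptp([F[0],F[1],.29],down(FA)); snap('wrist','w8');snap('side','s8'); print(monitor.read_time())
a=cv2.resize(cv2.imread('pics/w8.png')[60:260,220:420],(400,400),interpolation=cv2.INTER_CUBIC)
s=cv2.resize(cv2.imread('pics/s8.png')[180:280,190:290],(400,400),interpolation=cv2.INTER_CUBIC); cv2.imwrite('pics/f.png',np.hstack([a,s]))
E
```

```text
hub-tcp [-0.00086762  0.00480885  0.02626935]
hit True [-0.36 -0.63  6.17] [0.59813158 0.1482643  0.08847687]
[ 0.62 -0.53  0.11]
41.2333
```

View pics/f.png

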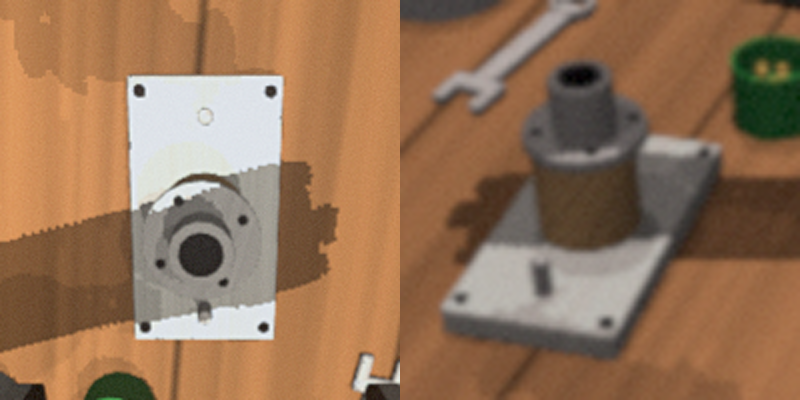

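```bash
python3 - <<'E'
from h import *
w=load('w8'); q=lambda p,z:toworld(w,(np.array(p)+.5)/2-.5+[220,60],z)[:,:2]
print(q([(201,255)],.114),q([(200.75,242)],.082),q([(128,76),(283,76),(273,338),(136,338)],.018).mean(0))
# overlay: predicted blank (z .018,.074) and flange
im=cv2.resize(cv2.imread('pics/w8.png'),None,fx=2,fy=2)
circ(w,(.598,.1524),.029,.074,(0,0,255),im);circ(w,(.598,.1524),.029,.018,(0,0,255),im);circ(w,(.598,.1524),.035,.082,(0,255,0),im)
a=cv2.resize(im[220:440,540:760],(560,560))
cv2.imwrite('pics/g.png',a)
E
```

```text
[[0.5972818  0.14717895]] [[0.59703311 0.14717703]] [0.59925294 0.1522207 ]
```

View pics/g.png

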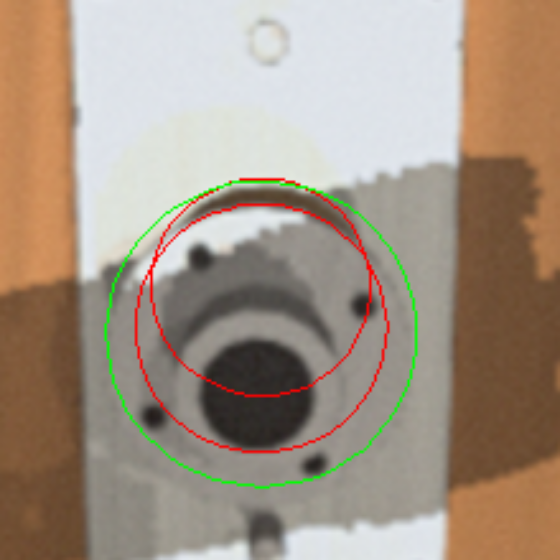

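The flange is about 5 mm off the blank's centre towards -y, because my in-hand correction was biased. It's inside the 8 mm tolerance but the margin is thin, so I'll re-grip, lift, shift it and set it down again.

```bash
python3 - <<'E'
from h import *
B=[.598,.1483]
arm.move_ptp([*B,.2],down(0))
print('hit',arm.servo_line([*B,.0885],rate=.08,max_force=8),cf())
arm.gripper_to(0,35); print(monitor.read_width(),cf())
arm.servo_line([*B,.102],rate=.04); print(cf())
B=[.598,.1532]
arm.servo_line([*B,.102],rate=.03)
print('hit',arm.servo_line([*B,.083],rate=.015,max_force=4),cf(),monitor.read_eef_pos())
arm.hold(.2); arm.gripper_to(.075); arm.hold(.2); print(cf())
arm.servo_line([*B,.2],rate=.08)
arm.move_ptp([F[0],F[1],.29],down(FA)); snap('wrist','w9'); print(monitor.read_time())
w=load('w9');im=cv2.resize(cv2.imread('pics/w9.png'),None,fx=2,fy=2)
circ(w,(.598,.1524),.029,.018,(0,0,255),im);circ(w,(.598,.1524),.035,.082,(0,255,0),im);circ(w,(.598,.1524),.018,.114,(0,255,0),im)
cv2.imwrite('pics/i.png',cv2.resize(im[220:440,540:760],(560,560)))
E
```

```text
hit False [-0.13 -0.16  0.43]
0.03497536217883797 [-0.81 -0.78  2.61]
[-0.25  0.02 -4.5 ]
hit True [-0.65 -0.11  5.91] [0.59790609 0.15318995 0.08894473]
[0.95 0.09 0.  ]
48.2583
```

View pics/i.png

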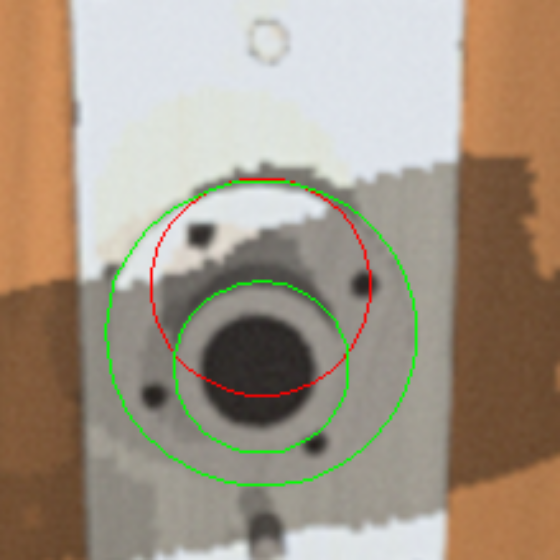

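```bash
python3 - <<'E'
from h import *
T=[.4453,-.0065]; G=F+.147*np.array([-np.sin(FA),np.cos(FA)])
arm.gripper_to(.078,30); arm.move_ptp([*T,.16],down(0))
print('hit',arm.servo_line([*T,.014],rate=.1,max_force=8),cf())
arm.gripper_to(0,30); print(monitor.read_width(),cf())
arm.servo_line([*T,.22],rate=.12); print(monitor.read_width(),cf())
arm.servo_line([.44,.2985,.22],rate=.15); arm.servo_line([*G,.22],rotation=down(FA),rate=.15)
arm.servo_line([*G,.03],rate=.1)
print('hit',arm.servo_line([*G,.010],rate=.02,max_force=4),cf(),monitor.read_eef_pos())
arm.hold(.2); arm.gripper_to(.078); arm.hold(.2); print(cf())
arm.servo_line([*G,.2],rate=.1)
arm.move_ptp([.56,.15,.36],down(FA)); snap('wrist','w10');snap('side','s10'); print(monitor.read_time())
E
```

```text
hit False [ 0.57 -0.28 -0.1 ]
0.05429781899020237 [-1.15 -0.33  5.23]
0.053893699013743794 [-0.55  0.24 -0.61]
hit True [-0.16 -0.49  4.68] [0.58665802 0.29838983 0.01480073]
[ 1.19 -0.94 -0.07]
63.1417
```

View pics/w10.png

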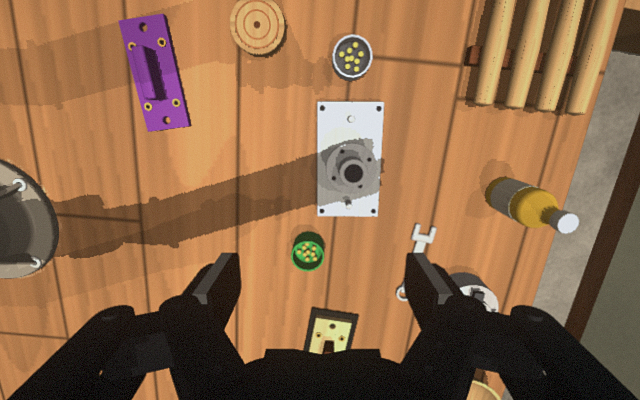

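View pics/s10.png

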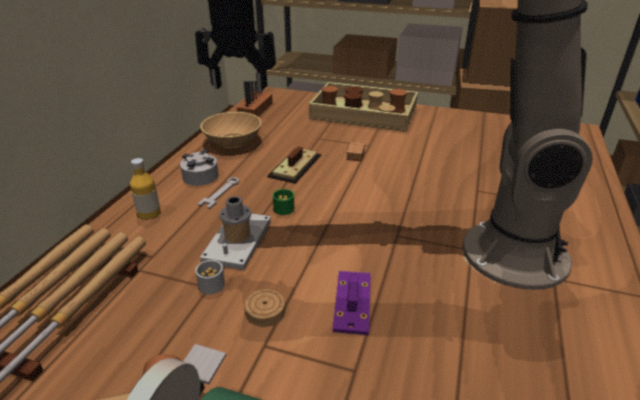

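```bash
python3 - <<'E'
from h import *
w=load('w10'); f=toworld(w,[(317,102),(384,102),(377,216),(319,216)],.018)[:,:2].mean(0); t=toworld(w,[(352,56)],.045)[0,:2]
d=t-f; c,s=np.cos(FA),np.sin(FA); print(f,t,'in fixture',d[0]*c+d[1]*s,-d[0]*s+d[1]*c)
x,y=d[0]*c+d[1]*s,-d[0]*s+d[1]*c
if abs(x)<.011 and .136<y<.158: arm.job_done(); print('done',monitor.read_time())
E
```

```text
[0.59980911 0.15154369] [0.58530397 0.29807129] in fixture -0.002307376042124531 0.14722571363357886
the job is handed in; nothing more can be done
the job is handed in; nothing more can be done
```

All five steps are done and the job is handed in, at a little over 63 s of the 128 s allowed; no verdict is reported.

- **Template:** it went straight up off the dowels and lies level on the black pad. The picture shows it centred to about 1 mm and aligned with the pad.
- **Tall blank:** it stands on the fixture about 1 mm from mid-dowels.
- **Faceplate:** my first placement was about 5 mm off the blank's centre towards -y, inside the 8 mm limit but with little margin. I re-gripped it, moved it 5 mm and set it down again. By eye in the overlay picture it is now centred to within 1–2 mm.
- **Screw tin (grey):** it stands left of the fixture at x = -2 mm, y = 147 mm in the fixture frame, a gap of about 30 mm.
- **Left alone:** the wide blank, sanding block, green tin and purple look-alike were not touched, and the last side view shows them where they were.

**Disagreement:** my first readings from the scene and side cameras differed by about 1 cm, and up to 18 mm for the two tins. I used the wrist camera for the final positions instead; its repeat readings mostly agreed within about 3 mm.

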